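# Pull-test a globe base's hook with the bench tension gauge

### The arm

A 6-joint arm with a two-finger parallel gripper is mounted at the origin on the work surface. World frame = base frame: x ahead of the robot, y to its left, z up, the work surface at z = 0. Lengths are in m, angles in rad, forces in N, time in s.
With the tool pointing down it reaches from about 0.225 to 0.875 m from the base axis. Payload 3.4 kg.
Tool frame: the origin (TCP) lies midway between the tips of the shut fingers; the grasp point (between the pads) lies 19 mm behind it (grasp_offset is the distance from the TCP to the grasp point, in m); z points along the fingers, y is the direction in which the jaws open and shut (so a half turn about z gives the same grasp; the last joint's range is limited). The gripper opens to 85 mm and grips with 20 to 120 N. Pads are 22 mm wide; open, the fingers measure 114 mm over their backs; the gripper's body (76 mm by 85 mm) begins 54 mm behind the grasp point. The pads swing forward as they close: fully open they stand 13 mm farther back than shut.
Start: joints at [-1.437, 0.276, 1.505, -0, 1.361, -0.121], TCP at [0.145, -0.556, 0.211] pointing down, gripper open.
Joint ranges: [-2.89, 2.89], [-0.75, 2.08], [0.22, 2.7], [-1.18, 4.32], [0.11, 2.71], [-2.7, 2.7]. Speed limits (rad/s): [2.57, 2.57, 3.14, 3.14, 3.14, 3.14].

### API

Orientations are given as a rotation vector (axis times angle).
In Python, from workcell import movep, move_l, set_joints, grip, pause, ik, sense, get_image, PlanningError, sign_off, trace, grasp_offset gives the robot as it stands. Calls block until the motion is done:
- movep(position, orientation): joint-space move of the TCP to a pose.
- move_l(position, orientation=None, v=0.15, threshold=None): straight line of the TCP; orientation=None keeps the orientation; v is the mean speed in m/s. With threshold (N) it stops when the force on the tool has changed by that much, and returns True; else False.
- set_joints(angles): joint-space move.
- grip(opening, squeeze=None): finger opening in m; squeeze is the grip in N (None keeps the last); returns when the fingers have stopped.
- pause(seconds).
- ik(position, orientation): joint angles nearest the present ones, or None.
- sense(): the state.
- get_image(name): name is "scene" or "side" or "wrist"; returns a dict with "frame" (480x640x3 uint8, red, green, blue), "intrinsics" (3x3 intrinsics, pixels), "k1" (the pictures are not rectified: a ray, as slopes to the right and down, at radius r is drawn at 1 + k1 r^2 times it, then the intrinsics apply), "R" (3x3) and "t" (3): a world point X has camera coordinates R X + t. Camera axes: x right, y down, z forward; pixel columns grow to the right and rows downward; lengths in m; the calibration is good to about 2 mm. A picture is of the moment at which its call begins. There is no depth.
A pose or a line that the arm cannot do raises PlanningError and nothing moves.
- sign_off(): hands the job in, once; it reports no verdict.
Trained networks look in a picture, given as the dict that the camera call returned (one of the last four; its "shot" number tells which), for a name from the list of things; names that differ only in an ending like _2 or _b are one class to them, and where a whole thing is asked for, a point or a joint stands for the part that bears it (a point fixed in the world has none). Each returns a list of dicts, best first, with "confidence" (0 to 1); they miss things now and then, are a little off and sometimes report something else, mostly with a low value. They report only what shows in the picture. A call takes as long as a camera call. They do not tell look-alikes from the thing itself.
- trace(label, picture): "pixels" (480x640 bool, what is visible of it) and "rect" ([left, top, width, height] in pixels, round what is visible of it).
The state is a dict: "clock": time; "q": joint angles; "dq": joint speeds; "effort": joint torques, N m; "tcp_pos": TCP position; "ee_rot": TCP orientation; "contact_force": force on the tool from outside, world axes, zero at the start; "wrist_torque": the same for the moment, N m; "finger_gap": finger opening in m.
Only numpy, scipy, OpenCV 4.12 (cv2) and the standard library are available. Lean on these libraries where they do the work, as an engineer would, in place of code of your own. Each camera call takes 0.05 s, during which the arm holds its last target. There are 200 camera calls.

### The job

Pull-test the brass hook in the wooden base held in the vise: with closed fingers hooked in the gauge's black finger handle, not gripping it, draw it out to 12 newtons, where the orange pointer meets the red line, never well past it, and hold steady for about two seconds. Then ease the handle back in without letting it snap, and gently push it and the blue gauge fully home against the yellow rear stop. Leave the two glass globes undisturbed.

Things in the scene. Friction and masses are not known exactly. Their poses are not given: they have to be found in the camera images.
- rig: Pull tester fixed to the bench: grey plate, dark vise (x -190 to -280 mm) clamping a wooden globe base with a brass hook, two yellow stop blocks, and a rail with the blue gauge (150 x 70 mm, top 74 mm); all below 120 mm. Origin on the bench, on the rail's centre line; x = pull direction, away from the vise. The wire link from gauge to hook starts slack, by 5 to 66 mm, unmeasured.
- handle: Black frame 82 (x) x 92 (y) x 40 mm high, from 30 to 70 mm above the bench, with a through window 50 (x) x 64 mm (y), walls 16 mm across x. Origin on the bench below the window's centre; axes as the rig's. At x = 129 mm in the rig's frame handle and gauge are fully home. It first drags the gauge along (about 2 N); with the slack gone it comes out of it, against a spring of 4 N plus 0.25 N per mm.
- globe_big: Loose glass globe, 104 mm diameter, on a dark wooden foot 88 mm wide, about 133 mm tall; origin centre of its underside.
- globe_small: Loose glass globe, 76 mm diameter, on a red foot 65 mm wide, about 97 mm tall; origin centre of its underside.
Not all that is in view belongs to the job. What is shaped like the globe_big but green or purple is not meant.

How it is judged:
By the outcome, as a careful person would: the job done as asked, in the order asked, and still so for the second after the job is handed in, with the robot touching nothing.
It also fails if it takes over 45 s, if anything falls off the work surface, if the arm or the gripper's body presses on something with over 40 N, if the wrist force passes 120 N, or if a joint passes its speed limit or range.

## Working session

There is one attempt and no reset: what is moved stays moved. The work goes in short steps, each a Python script; the robot and the scene stay as the last script left them, time stands still between calls to the robot, and variables do not carry over. Pictures are saved under pics/ and viewed, about 8 in all and at most 12, crops included, and the job is handed in when it is done.

```bash
mkdir -p pics; ls
cat > h.py <<'E'
import numpy as np, cv2
from workcell import *
def save(p,name,crop=None,scale=1):
    f=p["frame"]
    if crop: f=f[crop[1]:crop[3],crop[0]:crop[2]]
    f=cv2.resize(f,None,fx=scale,fy=scale,interpolation=cv2.INTER_CUBIC)
    cv2.imwrite("pics/"+name,f[:,:,::-1])
def proj(p,X):
    X=np.atleast_2d(X); c=X@np.array(p["R"]).T+np.array(p["t"])
    s=c[:,:2]/c[:,2:]; s=s*(1+p["k1"]*(s**2).sum(1,keepdims=True))
    K=np.array(p["intrinsics"]); return s*[K[0,0],K[1,1]]+[K[0,2],K[1,2]]
def unproj(p,uv,z):
    K=np.array(p["intrinsics"]); uv=np.atleast_2d(np.array(uv,float))
    s=cv2.undistortPoints(uv[:,None],K,np.array([p["k1"],0,0,0],float))[:,0]
    # refine to this radial model
    R=np.array(p["R"]);C=-R.T@np.array(p["t"])
    d=np.c_[s,np.ones(len(s))]@R
    return C+d*((z-C[2])/d[:,2])[:,None]
E
python3 - <<'E'
from h import *
a=get_image("scene");b=get_image("side")
save(a,"scene1.png");save(b,"side1.png")
import pickle
pickle.dump((a,b),open("p1.pkl","wb"))
for p in(a,b):
    print(p["intrinsics"],p["k1"],-np.array(p["R"]).T@np.array(p["t"]))
    for n in["rig","handle","globe_big","globe_small"]:
        print(n,[(r["confidence"],r["rect"]) for r in trace(n,p)])
print(sense()["clock"])
E
```

```text
pics
[[473.71676121   0.         314.17658378]
 [  0.         473.71676121 234.2577842 ]
 [  0.           0.           1.        ]] -0.10181547333050675 [1.13855259 0.18681075 0.7176409 ]
rig [(0.83, [348.1, 172.8, 263.9, 174.5])]
handle [(0.66, [349.4, 169.3, 117.7, 55.1])]
globe_big [(0.97, [289.2, 275.4, 69.2, 80.3]), (0.92, [358.1, 217.3, 60.9, 79.2]), (0.56, [439.7, 261.0, 70.3, 81.9])]
globe_small [(0.83, [165.7, 150.0, 40.1, 49.5])]
[[508.43331563   0.         324.83490023]
 [  0.         508.43331563 238.17260927]
 [  0.           0.           1.        ]] 0.021893513058421764 [0.0693142  0.6030037  0.56259619]
rig [(0.7, [77.0, 251.7, 308.6, 228.3])]
handle [(0.87, [274.6, 250.3, 111.0, 71.0])]
globe_big [(0.92, [237.6, 225.5, 58.8, 75.9]), (0.81, [146.7, 257.7, 71.4, 90.3]), (0.67, [202.9, 191.6, 54.2, 75.3])]
globe_small [(0.68, [272.8, 249.9, 114.5, 70.9]), (0.58, [401.9, 167.7, 29.3, 44.1])]
0.5
```

View pics/scene1.png

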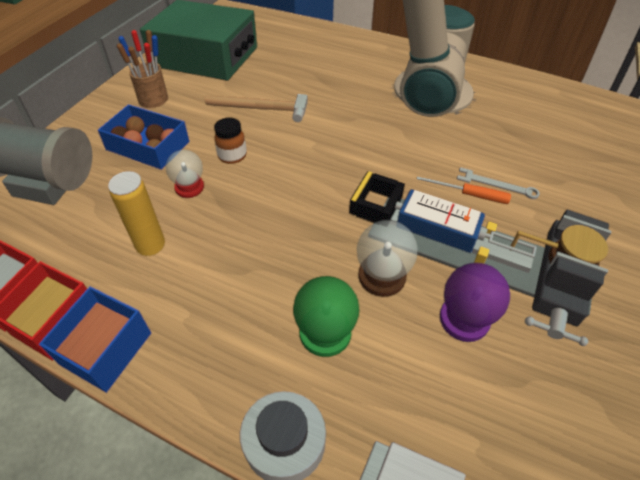

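View pics/side1.png

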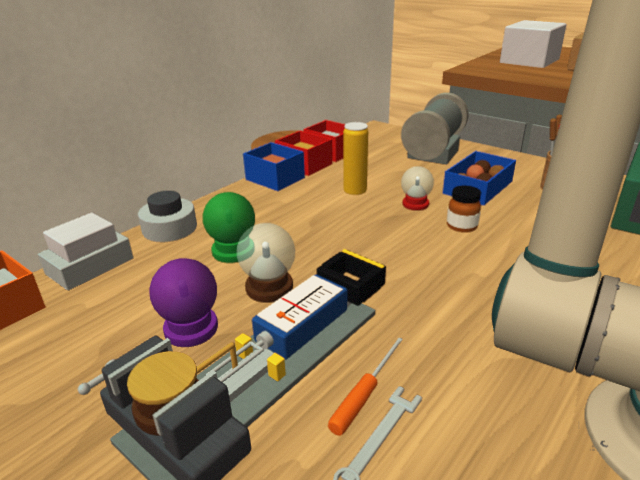

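Scene view: black handle at (377,198), gauge at (441,218), vise at (575,265). The globe_big candidates are clear (387,257), green (326,313) and purple (476,300). The clear one on the dark wooden foot fits the description. The globe_small is at (186,172), far away. I'll enlarge both views to get corner pixels.

Run:
```python
from h import *
import pickle
a,b=pickle.load(open("p1.pkl","rb"))
save(a,"scene_c.png",(340,165,500,285),5)
save(b,"side_c.png",(230,215,390,335),5)
```

```text
(no output)
```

View pics/scene_c.png

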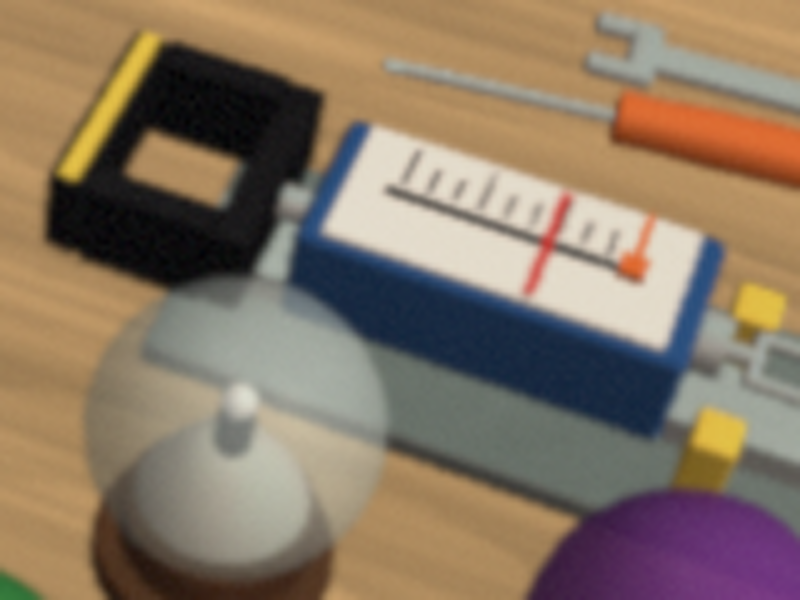

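View pics/side_c.png

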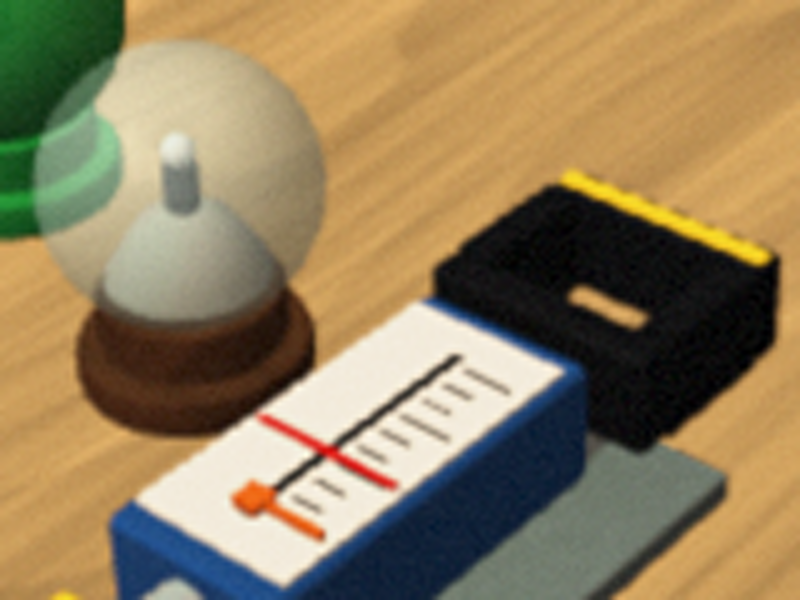

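Scene crop: gauge top corners at (365,123), (722,243) and (668,362), yellow handle edge (150,32) to (62,178). The pointer (633,265) is at zero and the red line is at (548,245). The clear globe on its brown foot is close beside the handle. Next I'll fit the pose.

```bash
cat > fit.py <<'E'
from h import *
import pickle
from scipy.optimize import least_squares
a,b=pickle.load(open("p1.pkl","rb"))
A=lambda x,y:(340+x/5-.4,165+y/5-.4)
B=lambda x,y:(230+x/5-.4,215+y/5-.4)
for nm,P,pts,z in [("gauge scene",a,[A(365,123),A(722,243),A(668,362),A(296,245)],.074),("handle scene",a,[A(150,32),A(62,178),A(322,95)],.07),
 ("gauge side",b,[B(585,368),B(430,298),B(115,522)],.074),("handle side",b,[B(565,172),B(775,255),B(640,360),B(437,265)],.07),
 ("globe scene",a,[A(236,428)],.081),("globe side",b,[B(180,185)],.081)]:
    print(nm,unproj(P,pts,z)[:,:2].round(4).tolist())
# fit: hx,hy,yaw,g (gauge centre x in handle frame, from handle)
obs=[(a,A(365,123),'g',1,None),]
# corners (sx,sy): sx=+1 handle side (pull dir), sy sign in rig frame
def model(p):
    hx,hy,yaw,g=p;c,s=np.cos(yaw),np.sin(yaw);R=np.array([[c,-s],[s,c]])
    f=lambda x,y,z:[*(np.array([hx,hy])+R@[x,y]),z]
    return f,g
data=[(a,A(365,123),'g',1,-1),(a,A(722,243),'g',-1,-1),(a,A(668,362),'g',-1,1),(b,B(585,368),'g',1,-1),(b,B(430,298),'g',1,1),(b,B(115,522),'g',-1,1),
 (a,A(150,32),'h',1,-1),(a,A(62,178),'h',1,1),(a,A(322,95),'h',-1,-1),(b,B(565,172),'h',1,1),(b,B(775,255),'h',1,-1),(b,B(437,265),'h',-1,1)]
if __name__=="__main__":
  def res(p,sg):
    f,g=model(p);o=[]
    for P,uv,k,sx,sy in data:
        sy=sy*sg
        X=f(g+sx*.075,sy*.035,.074) if k=='g' else f(sx*.041,sy*.046,.07)
        o.append(proj(P,X)[0]-uv)
    return np.array(o).ravel()
  for sg in(1,-1):
   for y0 in np.arange(-3,3.1,1):
    h0=unproj(a,[A(190,130)],.07)[0]
    r=least_squares(res,[h0[0],h0[1],y0,-.13],args=(sg,),loss="soft_l1")
    if r.cost<200: print(sg,r.cost,r.x.round(4));print(res(r.x,sg).reshape(-1,2).round(1).tolist())
E
python3 fit.py
python3 - <<'E'
from h import *
s=sense();print({k:np.round(v,3) for k,v in s.items()})
E
```

```text
gauge scene [[0.4701, 0.0773], [0.4718, 0.2181], [0.5379, 0.2129], [0.5425, 0.0739]]
handle scene [[0.454, -0.0178], [0.5447, -0.0184], [0.4584, 0.0565]]
gauge side [[0.465, 0.0759], [0.5297, 0.0761], [0.5297, 0.2216]]
handle side [[0.5456, -0.0192], [0.4555, -0.0203], [0.4567, 0.0572], [0.5442, 0.0552]]
globe scene [[0.6382, 0.0843]]
globe side [[0.6385, 0.0841]]
1 22.872983327458634 [ 0.4998  0.0209 -1.5713 -0.126 ]
[[-1.8, -2.6], [2.8, -1.8], [5.3, 0.5], [1.6, -1.1], [-0.7, -2.2], [-2.5, -1.3], [-1.0, -0.4], [-1.1, 0.1], [3.4, -0.6], [0.2, -0.2], [0.8, 0.4], [-3.2, 1.4]]
1 22.872983327732037 [ 0.4998  0.0209 -1.5713 -0.126 ]
[[-1.8, -2.6], [2.8, -1.8], [5.3, 0.5], [1.6, -1.1], [-0.7, -2.2], [-2.5, -1.3], [-1.0, -0.4], [-1.1, 0.1], [3.4, -0.6], [0.2, -0.2], [0.8, 0.4], [-3.2, 1.4]]
1 22.872983327511548 [ 0.4998  0.0209 -1.5713 -0.126 ]
[[-1.8, -2.6], [2.8, -1.8], [5.3, 0.5], [1.6, -1.1], [-0.7, -2.2], [-2.5, -1.3], [-1.0, -0.4], [-1.1, 0.1], [3.4, -0.6], [0.2, -0.2], [0.8, 0.4], [-3.2, 1.4]]
1 22.872983327447038 [ 0.4998  0.0209 -1.5713 -0.126 ]
[[-1.8, -2.6], [2.8, -1.8], [5.3, 0.
[... 324 characters left out ...]
[-3.2, 1.4]]
1 22.87298332745183 [ 0.4998  0.0209  4.7119 -0.126 ]
[[-1.8, -2.6], [2.8, -1.8], [5.3, 0.5], [1.6, -1.1], [-0.7, -2.2], [-2.5, -1.3], [-1.0, -0.4], [-1.1, 0.1], [3.4, -0.6], [0.2, -0.2], [0.8, 0.4], [-3.2, 1.4]]
{'clock': np.float64(0.5), 'q': array([-1.437,  0.276,  1.505, -0.   ,  1.361, -0.121]), 'dq': array([-0.   , -0.002,  0.   , -0.001, -0.   , -0.001]), 'effort': array([-1.0000e-03, -4.1626e+01, -2.4588e+01, -0.0000e+00,  1.0000e-03,
       -0.0000e+00]), 'tcp_pos': array([ 0.145, -0.556,  0.211]), 'ee_rot': array([ 3.116,  0.399, -0.   ]), 'contact_force': array([-0.096, -1.14 ,  0.188]), 'wrist_torque': array([ 0.003,  0.044, -0.026]), 'finger_gap': np.float64(0.085)}
```

Handle centre is about (0.500, 0.020) with the pull direction along -y. The big globe is at (0.638, 0.084), so the gripper clears it. I'll move above, close the fingers and take a close look.

Run:
```python
from h import *
import pickle
a,b=pickle.load(open("p1.pkl","rb"))
print("small",unproj(a,[(186,185)],.01)[0],"cyl base",unproj(a,[(148,248)],0)[0])
q0=np.array(sense()["q"])
for ph in(np.pi/4,-np.pi/4,3*np.pi/4):
    o=[np.pi*np.cos(ph),np.pi*np.sin(ph),0]
    print(ph,[np.round(ik([.5,y,.042],o),2) if ik([.5,y,.042],o) is not None else None for y in(.02,-.09)])
```

```text
small [ 0.60093573 -0.37666264  0.01      ] cyl base [ 0.77028292 -0.34938706  0.        ]
0.7853981633974483 [array([-0.1 ,  0.32,  1.91, -0.  ,  0.91, -0.1 ]), array([-0.32,  0.33,  1.89, -0.  ,  0.91, -0.32])]
-0.7853981633974483 [None, None]
2.356194490192345 [None, None]
```

```bash
cat >> h.py <<'E'
O=[np.pi*np.cos(np.pi/4),np.pi*np.sin(np.pi/4),0]
HX,HY=.4998,.020
def F(n=5):
    v=[]
    for _ in range(n):
        v.append(sense()["contact_force"]); pause(.02)
    return np.mean(v,0)
E
python3 - <<'E'
from h import *
grip(0.0,20)
movep([HX,HY+.003,.19],O)
s=sense();print(s["clock"],s["tcp_pos"],s["finger_gap"],F())
p=get_image("wrist");save(p,"w1.png")
import pickle;pickle.dump(p,open("w1.pkl","wb"))
for n in["handle","rig"]: print([(r["confidence"],r["rect"]) for r in trace(n,p)])
f=lambda x,y,z:proj(p,[x,y,z])[0].round(1)
print("pred window corners",[f(HX+sx*.032,HY+sy*.025,.07) for sx in(-1,1) for sy in(-1,1)])
E
```

```text
3.6833 [0.49998797 0.0222244  0.18999863] 2.036154508176765e-05 [ 0.23871733 -0.31375502  0.03255938]
[(0.57, [255.4, 160.3, 127.0, 120.4])]
[(0.56, [246.6, 0.6, 151.9, 280.2])]
pred window corners [array([280., 259.]), array([277.9, 195.5]), array([362.3, 259. ]), array([364.4, 195.5])]
```

View pics/w1.png

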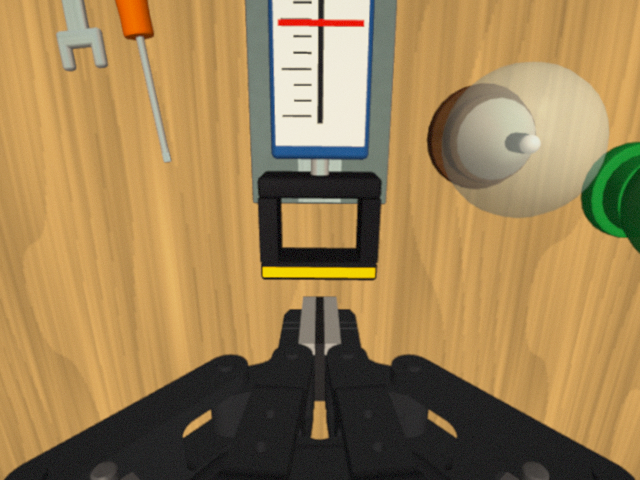

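Wrist view: the window (280–360, 197–258) matches the prediction to about 1 px. The globe at (540,140) is well clear. Next I'll build a pointer meter from the scene camera, then lower.

```bash
cat >> h.py <<'E'
def meter(p,z=.075):
    """world y of pointer and red line from colour, plus pointer->line distance mm"""
    f=p["frame"]; h=cv2.cvtColor(f,cv2.COLOR_RGB2HSV).astype(int); H,S,V=h[...,0],h[...,1],h[...,2]
    yy,xx=np.mgrid[:480,:640]
    uv=np.c_[xx.ravel(),yy.ravel()]
    W=unproj(p,uv,z).reshape(480,640,3)
    roi=(abs(W[...,0]-HX-.002)<.028)&(W[...,1]>-.05)&(W[...,1]<.215)
    orange=roi&(H>=6)&(H<=14)&(S>150)&(V>140)
    red=roi&((H<=3)|(H>=174))&(S>120)&(V>110)
    out=[]
    for m in(orange,red):
        n,l,st,_=cv2.connectedComponentsWithStats(m.astype(np.uint8),connectivity=8)
        if n<2: out.append((np.nan,0,np.nan));continue
        k=1+np.argmax(st[1:,4]); mm=l==k
        out.append((W[...,1][mm].mean(),int(mm.sum()),W[...,0][mm].mean()))
    return out,(out[0][0]-out[1][0])*1000
E
python3 - <<'E'
from h import *
import pickle
a,b=pickle.load(open("p1.pkl","rb"))
print(meter(a),meter(b))
print(move_l([HX,HY+.003,.042],v=.1,threshold=8))
s=sense();print(s["clock"],s["tcp_pos"],F(10))
a=get_image("scene");print(meter(a)); b=get_image("side");print(meter(b));print(sense()["clock"])
E
```

```text
([(np.float64(0.18999914874754167), 17, np.float64(0.4989890756601445)), (np.float64(0.15849192553274655), 30, np.float64(0.5010215336942281))], np.float64(31.507223214795125)) ([(np.float64(0.1892606368167097), 61, np.float64(0.4965122718000719)), (np.float64(0.15908336725175046), 53, np.float64(0.5003976522671433))], np.float64(30.177269564959254))
False
5.55 [0.50031368 0.02294213 0.04251776] [-0.16134879 -0.06744678  0.03907422]
([(np.float64(0.18999914874754167), 17, np.float64(0.4989890756601445)), (np.float64(0.15842186638372932), 31, np.float64(0.5014813470254885))], np.float64(31.577282363812355))
([(np.float64(0.189220591925883), 61, np.float64(0.4965809207080153)), (np.float64(0.15907043713061153), 52, np.float64(0.4999148863664572))], np.float64(30.150154795271472))
5.8167
```

Run:
```python
from h import *
f0=F(10); y=HY+.003; print("base",f0.round(2))
move_l([HX,HY-.010,.042],v=.04,threshold=5); y=HY-.010
while y>-.09:
    y-=.006; t=move_l([HX,y,.042],v=.03,threshold=6)
    f=F(4)-f0; m=meter(get_image("scene"))
    print(round(sense()["clock"],2),round(y,4),np.round(sense()["tcp_pos"],4),f.round(2),np.round([m[0][0][0],m[0][1][0]],4),m[1].round(1),t)
    if f[1]>5 or m[1]<27 or t: break
```

```text
base [-0.02 -0.01 -0.16]
6.92 0.004 [0.4998 0.004  0.042 ] [-0.41 -0.29  0.43] [0.1896 0.158 ] 31.6 False
7.39 -0.002 [ 0.4998 -0.0023  0.042 ] [-0.28  0.05  0.04] [0.1839 0.1521] 31.8 False
7.86 -0.008 [ 0.4998 -0.0083  0.042 ] [0.26 0.04 0.09] [0.1775 0.1461] 31.3 False
8.32 -0.014 [ 0.4998 -0.0143  0.042 ] [-0.01 -0.2   0.41] [0.1717 0.1401] 31.6 False
8.79 -0.02 [ 0.4998 -0.0203  0.042 ] [0.09 0.13 0.31] [0.1658 0.1343] 31.5 False
9.26 -0.026 [ 0.4998 -0.0263  0.042 ] [-0.09 -0.31  0.3 ] [0.1596 0.128 ] 31.5 False
9.72 -0.032 [ 0.4998 -0.0315  0.042 ] [0.26 4.7  0.83] [0.1548 0.1272] 27.6 False
10.19 -0.038 [ 0.4997 -0.037   0.042 ] [0.79 6.09 1.44] [0.1495 0.1272] 22.2 False
```

Slack is gone at about 31 mm. Force (6.1 N) and pointer travel (9.4 mm) agree with the spring law. Next I'll approach 12 N.

Run:
```python
from h import *
import pickle
f0=np.array([-.02,-.01,-.16])
for y,v in((-.050,.03),(-.056,.02)):
    t=move_l([HX,y,.042],v=v,threshold=9)
    f=F(8)-f0; a=get_image("scene");m=meter(a);b=get_image("side");n=meter(b)
    print(round(sense()["clock"],2),y,np.round(sense()["tcp_pos"],4),f.round(2),m[1].round(1),n[1].round(1),[o[1] for o in m[0]+n[0]],np.round(m[0][0][0],4),t)
pickle.dump((a,b),open("p2.pkl","wb"))
```

```text
10.97 -0.05 [ 0.4996 -0.048   0.042 ] [0.93 8.92 1.45] 11.6 9.4 [15, 31, 60, 45] 0.1387 False
11.66 -0.056 [ 0.4995 -0.0535  0.042 ] [ 1.01 10.36  1.7 ] 5.3 4.3 [19, 14, 64, 12] 0.1321 False
```

Run:
```python
from h import *
import pickle
f0=np.array([-.02,-.01,-.16])
t=move_l([HX,-.0622,.042],v=.015,threshold=5)
f=F(10)-f0; a=get_image("scene");m=meter(a);b=get_image("side");n=meter(b)
print(round(sense()["clock"],2),np.round(sense()["tcp_pos"],4),f.round(2),m[1].round(1),n[1].round(1),[o[1] for o in m[0]+n[0]],np.round(m[0][0][0],4),t)
pickle.dump((a,b),open("p3.pkl","wb"))
A=cv2.resize(a["frame"][175:255,360:480],None,fx=5,fy=5,interpolation=cv2.INTER_CUBIC)[:,:400]
import numpy as np
A=cv2.resize(a["frame"][185:265,390:470],(400,400),interpolation=cv2.INTER_CUBIC)
u=np.round(proj(b,[HX,.127,.075])[0]).astype(int);B=cv2.resize(b["frame"][u[1]-40:u[1]+40,u[0]-40:u[0]+40],(400,400),interpolation=cv2.INTER_CUBIC)
cv2.imwrite("pics/pt.png",np.hstack([A,B])[:,:,::-1])
```

```text
12.49 [ 0.4995 -0.0592  0.042 ] [ 1.39 11.94  2.2 ] 0.5 -1.4 [23, 13, 65, 13] 0.1273 False
```

View pics/pt.png

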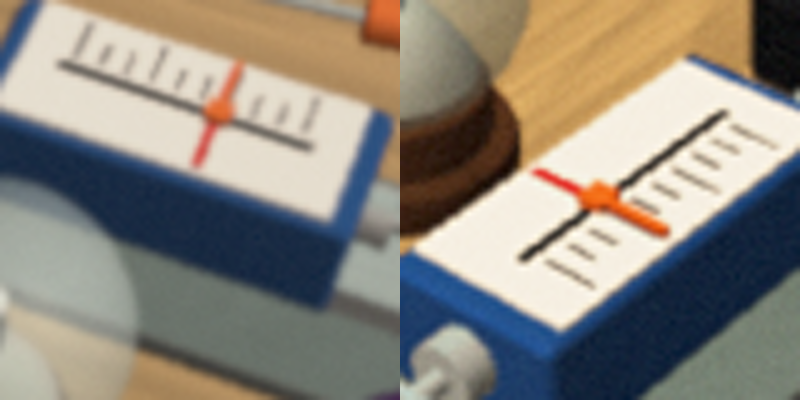

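Pointer (orange, 219,110 in the left crop) sits on the red line in both views, and force is 11.94 N. I'll hold, then ease back slowly.

Run:
```python
from h import *
f0=np.array([-.02,-.01,-.16])
L=[]
for _ in range(6):
    pause(.4);s=sense();L.append((round(s["clock"],2),round(s["contact_force"][1]-f0[1],2)))
print(L, meter(get_image("scene"))[1].round(1))
for y in(-.050,-.040,-.032,-.026,-.020):
    move_l([HX,y,.042],v=.02)
    f=F(3)-f0; m=meter(get_image("scene"))
    print(round(sense()["clock"],2),np.round(sense()["tcp_pos"],4),f.round(2),m[1].round(1),np.round([m[0][0][0],m[0][1][0]],4))
```

```text
[(12.89, np.float64(10.98)), (13.29, np.float64(11.45)), (13.69, np.float64(12.05)), (14.09, np.float64(12.45)), (14.49, np.float64(12.67)), (14.89, np.float64(12.35))] 0.5
15.8 [ 0.4996 -0.048   0.042 ] [0.87 8.67 1.83] 11.6 [0.1387 0.1272]
16.55 [ 0.4997 -0.0387  0.042 ] [0.75 6.97 0.5 ] 21.0 [0.1481 0.1272]
17.2 [ 0.4998 -0.0315  0.042 ] [0.71 4.65 0.43] 27.6 [0.1548 0.1272]
17.75 [ 0.4999 -0.0265  0.042 ] [-0.31 -0.33  0.26] 31.7 [0.1589 0.1272]
18.3 [ 0.4998 -0.02    0.042 ] [0.27 0.24 0.51] 31.8 [0.159  0.1272]
```

Run:
```python
from h import *
f0=np.array([-.02,-.01,-.16])
def rep():
    f=F(4)-f0; m=meter(get_image("scene"))
    print(round(sense()["clock"],2),np.round(sense()["tcp_pos"],4),f.round(2),m[1].round(1),np.round([m[0][0][0],m[0][1][0]],4),flush=True); return f
move_l([HX,-.002,.042],v=.05); f0=F(6);rep()
print(move_l([HX,.012,.042],v=.025,threshold=7));rep()
print(move_l([HX,.025,.042],v=.025,threshold=7));rep()
y=.025
while y<.045:
    y+=.002
    t=move_l([HX,y,.042],v=.02,threshold=6); f=rep()
    if t or f[1]<-4: break
```

```text
19.02 [ 0.4998 -0.0021  0.042 ] [0.15 0.03 0.69] 31.7 [0.159  0.1272]
False
19.85 [0.4996 0.0123 0.0419] [ 0.24 -0.2  -0.61] 31.6 [0.1707 0.1391]
False
20.63 [0.4998 0.0253 0.042 ] [0.04 0.11 0.05] 31.8 [0.1839 0.1521]
21.0 [0.4999 0.027  0.042 ] [ 1.01 -1.14 -0.32] 31.5 [0.185  0.1535]
21.37 [0.4999 0.029  0.042 ] [ 0.51 -1.28 -0.07] 31.9 [0.1875 0.1556]
21.73 [0.4999 0.0312 0.042 ] [ 0.61 -1.04 -0.41] 31.7 [0.1894 0.1576]
22.1 [0.4999 0.0332 0.042 ] [ 0.74 -1.09 -0.03] 31.9 [0.1917 0.1598]
22.47 [0.4999 0.0351 0.042 ] [ 0.89 -1.25 -0.57] 31.7 [0.1935 0.1617]
22.83 [0.4998 0.0371 0.042 ] [ 0.92 -1.24  0.28] 31.5 [0.1953 0.1637]
23.2 [0.4998 0.0391 0.042 ] [ 0.91 -1.39  0.1 ] 32.1 [0.1979 0.1658]
23.57 [0.4998 0.0412 0.042 ] [ 0.5  -1.1   0.17] 31.7 [0.1994 0.1677]
23.93 [0.4998 0.0418 0.042 ] [ 0.58 -5.51  0.56] 31.7 [0.2    0.1683]
```

Force jumped to 5.5 N at the stop, about 10 mm beyond the start position, so the gauge did not start home. I'll back off to the window centre, rise and look.

Run:
```python
from h import *
move_l([HX,.028,.042],v=.04)
print(F(5).round(2), [np.round(meter(get_image("scene"))[0][i][0],4) for i in(0,1)])
move_l([HX,.028,.2],v=.1)
a=get_image("scene");b=get_image("side");w=get_image("wrist")
print(sense()["clock"],np.round(meter(a)[0],4)[:,0],np.round(meter(b)[0],4)[:,0])
for n in("globe_big","globe_small"): print([(r["confidence"],r["rect"]) for r in trace(n,a)])
A=cv2.resize(a["frame"][165:285,460-60:620-60],(800,600),interpolation=cv2.INTER_CUBIC)
B=cv2.resize(b["frame"][290:410,180:340],(800,600),interpolation=cv2.INTER_CUBIC)
cv2.imwrite("pics/end.png",cv2.resize(np.hstack([A,B]),(800,300))[:,:,::-1]);save(w,"w2.png")
# wrist: project predicted handle edges for hc=.028
print([proj(w,[HX+sx*.046,.028+sy*.041,.07])[0].round(1) for sx in(-1,1) for sy in(-1,1)])
# vise face predicted positions (y=.347,.437)
print([proj(b,[HX,y,.1])[0].round(0) for y in(.347,.437)],[proj(a,[HX,y,.1])[0].round(0) for y in(.347,.437)])
```

```text
[-0.22 -0.38 -0.04] [np.float64(0.2), np.float64(0.1683)]
26.525 [0.1998 0.1683] [0.1989 0.1689]
[(0.9, [291.0, 274.5, 71.5, 80.8]), (0.67, [358.8, 220.8, 57.3, 73.6]), (0.61, [440.1, 260.9, 67.4, 84.0])]
[(0.67, [166.4, 151.3, 35.5, 48.4])]
[array([265.2, 270.9]), array([260.7, 169.2]), array([378.4, 271. ]), array([383.4, 169.2])]
[array([195., 364.]), array([132., 409.])] [array([557., 238.]), array([608., 255.])]
```

View pics/end.png

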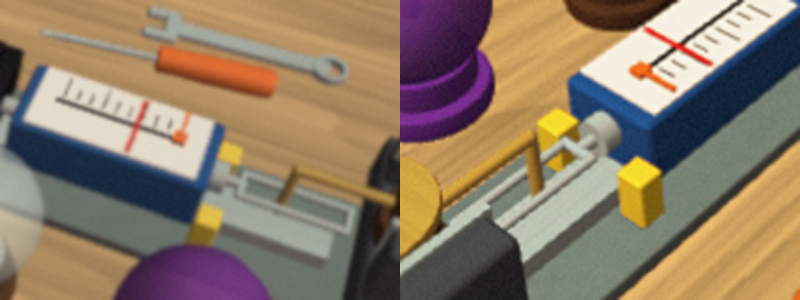

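View pics/w2.png

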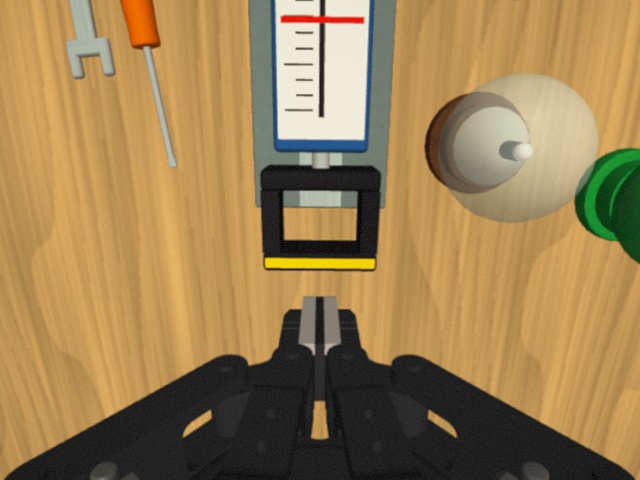

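Gauge rear face is against both yellow blocks, the pointer is back at zero and the handle lies within 1–2 px of the predicted home pose. The big globe stands where it was, and the gripper is clear at z = 0.2.

Run:
```python
from h import *
print(sign_off(),sense()["clock"])
```

```text
the job is handed in; nothing more can be done
the job is handed in; nothing more can be done
```

The pull test is done and handed in, at about 26.5 s on the robot clock.

- **Pull:** With closed fingers hooked in the handle window, I took up about 31 mm of slack and drew the handle out until the orange pointer sat on the red line. It read 11.9 N, and the pointer was on the line in both camera views.
- **Hold:** I held for about 2.4 s. Single force readings ran from 11.0 to 12.7 N with some sensor noise, while the pointer stayed within about 0.5 mm of the line before and after.
- **Return:** I eased the handle back at 20 mm/s until the spring was in, then pushed handle and gauge gently in small steps. They stopped firmly with a 5.5 N rise. That was about 10 mm further in than where they started, so the gauge was not home at the beginning.

**Last checks:** The gauge rear is against both yellow blocks and the pointer is at zero. The handle did not shift when I backed off, and the gripper is clear at a height of 0.2 m. The big globe's detected outline changed by up to 6 px in size, which I take as detector noise since it stood in the same place in the wrist view. The small globe's position agreed within 1–2 px (its outline was 5 px narrower).

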